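# Load two bearings and show the setting ring to the bench camera

### The arm

A 7-joint arm with a two-finger parallel gripper is mounted at the origin on a cart in front of the work surface, level with it; the furniture and walls round the work are solid. World frame = base frame: x ahead of the robot, y to its left, z up, the work surface at z = 0. Lengths are in mm, angles in rad, forces in N, time in s.
With the tool pointing down it reaches from about 425 to 875 mm from the base axis. Payload 8.4 kg.
Tool frame: the origin (TCP) lies between the finger pads; the fingertips stand 8 mm ahead of it and the grasp point (between the pads) lies 11 mm behind it; z points along the fingers, y is the line along which they close (so a half turn about z gives the same grasp; the last joint's range is limited). The gripper opens to 85 mm and grips with 20 to 120 N. Pads are 22 mm wide; open, the fingers measure 114 mm over their backs; the gripper's body (76 mm by 85 mm) begins 54 mm behind the grasp point. The pads swing forward as they close: fully open they stand 13 mm farther back than shut.
Start: joints at [1.01, 0.333, 0.04, 1.465, -0.013, 1.343, -0.059], TCP at [289.588, -581.894, 202.408] pointing down, gripper open.
Joint ranges: [-2.58, 2.58], [-0.38, 2.09], [-1.3, 1.39], [0.25, 2.4], [-1.5, 4.64], [0.08, 2.09], [-2.65, 2.65]. Speed limits (rad/s): [2.22, 2.22, 2.79, 2.79, 3.14, 3.14, 3.14].

### API

Orientations are given as a unit quaternion [x, y, z, w].
In Python, from cell import env, snapshot, calibration, outline_of, pinpoint gives the robot as it stands. The module is installed in compiled form; this text tells all that it offers.
- The arm moves only by the tool drive_tool, never from a script. Its argument "moves" is a list of rows, each a list of 7 numbers: the shift along the tool's x, y, z as a fraction of full scale, then the turn, a rotation vector about the tool's x, y, z as a fraction of full scale, then the opening, from 0 (shut) to 1 (fully open). A call has 1 to 12 rows; each row shifts and turns the commanded pose from where the row before left it, along the tool's axes as they then stand; what a row does not reach is not made up. Full scale, the value 1, is 20 mm for a shift and 0.12 rad for a turn. A row lasts 1/12 s, in which the tool goes at most 41.7 mm and 7.16 degrees, less where a joint would pass 70% of its speed; a pose out of reach is approached as far as the arm can. A call with a number of a shift or a turn outside -1 to 1 is refused whole. A call with a gripper value outside its range is refused whole. The fingers move at their own pace and stop on an object; "grip_force" is the grip in N (left out, the last holds). Time passes only in rows, so rows that do not move let the fingers close. It gives the time, the measured TCP pose, the force, the opening and the grip force at its end, in the units of the state.
- env.state(): the state, without advancing time (a new reading comes with each control period).
- snapshot(name): name is "scene" or "top" or "wrist"; returns (picture, depth): 420x560x3 uint8, red, green, blue; 420x560 float32, mm along the optical axis (not along the pixel's ray), 0 where there is no reading.
- calibration(name): a dict with "camera_matrix" (3x3 intrinsics, pixels), "dist_coeffs" ([k1, k2, p1, p2, k3] as OpenCV has them; the pictures are not rectified), "extrinsics" (4x4, takes a point from camera to world coordinates); the wrist camera has in their place "hand_eye" (4x4, takes a point from camera to tool coordinates, whose origin is the TCP and whose axes are the flange's). Camera axes: x right, y down, z forward; pixel columns grow to the right and rows downward; lengths in mm; the calibration is good to about 2 mm. A picture is of the moment at which its call begins: read the wrist's pose just before it. calibration takes no time and is no camera call.
- env.close_job(): hands the job in; it is judged then, once.
Trained networks look in the newest picture that a camera, given by its name, has taken for a name from the list of things; names that differ only in an ending like _2 or _b are one class to them, and where a whole thing is asked for, a point or a joint stands for the part that bears it (a point fixed in the world has none). Each returns a list of dicts, best first, with "conf" (0 to 1); they miss things now and then, are a little off and sometimes report something else, mostly with a low value. They report only what shows in the picture. A call takes as long as a camera call. They do not tell look-alikes from the thing itself.
- outline_of(camera, thing): "pixels" (420x560 bool, what is visible of it).
- pinpoint(camera, thing): "centre" ([x, y, z] in mm, in world coordinates, good to about 4 mm: a listed point, or the origin of a listed thing).
The state is a dict: "clock": time; "q": joint angles; "dq": joint speeds; "joint_torque": joint torques, N m; "tool_pos": TCP position; "orientation": TCP orientation; "force": force on the tool from outside, world axes, zero at the start; "ft_torque": the same for the moment, N m; "opening": finger opening in mm; "gripper_force": force on a finger pad.
Only numpy, scipy, OpenCV 4.12 (cv2) and the standard library are available. Lean on these libraries where they do the work, as an engineer would, in place of code of your own. Each camera call takes 0.05 s, during which the arm holds its last target. There are 200 camera calls.

### The job

Load the inspection rack in order: put one of the two loose ball bearings lying on the near part of the bench over the spindle of the block with one mark until it lies flat, let go, then do the same with the other bearing on the block with two marks. Then lift the small setting ring off the block with three marks and present it to the tilted bench camera so that it can be calibrated: ring centre on the camera's line of sight, 100 mm in front of the lens, one flat face square to the lens, and finish while still holding it there in the gripper. Do not touch the camera, and leave the big ring gauge and the plug gauge where they are.

Things in the scene. Friction and masses are not known exactly. Their poses are not given: they have to be found in the camera images.
- bearing_p_center (a point): centre (half-way up, on the axis) of a loose sealed ball bearing lying flat: steel ring with a black seal, outer diameter 62, bore 35, thickness 14 mm, 0.11 to 0.2 kg; z is its axis. Interchangeable with the other bearing; at the start it lies on the bench (centre 7 mm above it). Grasp across the outer ring.
- bearing_q_center (a point): the same point of the other, identical loose bearing
- ring_center (a point): centre (half-way up, on the axis) of the small setting ring: plain grey steel ring without seal, outer diameter 48, height 18 mm, 0.16 kg, bore about 20 mm; z is its axis. At the start it lies flat on the block with three marks, over that block's thin spindle (diameter 10 mm, standing 20 mm above the block's top), so lift it at least 22 mm straight up. Grasp across the outside.
- seat_1 (a point): where the centre of a bearing lies when seated on the block with one mark: on the spindle's axis, 7 mm above the block's top, 33 mm above the bench. z is up, x points across the row of blocks away from the robot, y along the row: close the fingers along x, as the neighbouring block's spindle stands 80 mm away along y.
- block_1: the block with one mark: aluminium, 94 (x) x 74 (y) mm, top 26 mm above the bench, with an upright steel spindle, diameter 24 mm, standing 24 mm above that top (4 mm chamfer). Marks are black drilled dots of 8 mm along its edge on the robot's side. Origin on the spindle's axis at the block's underside, 10 mm above the bench.
- rack_bed: dark plate 106 (x) x 262 (y) x 10 mm, fixed to the bench, on which the three blocks stand in a row along y, 80 mm apart, in any order; origin at the centre of its underside
- seat_2 (a point): the same for the block with two marks, which is otherwise identical
- lens (a point): centre of the front glass of the bench camera: grey box head (46 x 52 x 50 mm) with a black lens barrel (diameter 36 mm) between two bracket plates on a dark 90 x 90 mm base, right of the wooden case; glass about 106 mm above the bench. z is the line of sight, out of the lens: upward, tilted 24 degrees from the vertical, roughly towards the robot.
- focus (a point): point in the air 100 mm in front of the lens on its line of sight, about 197 mm above the bench, where the ring's centre must be held; z is the line of sight (out of the lens), to which the ring's axis must be parallel (either way round)
- ring: the small setting ring; origin at the centre of its underside
- bearing_p: one of the loose bearings; origin at the centre of its underside
- bearing_q: the other loose bearing; origin at the centre of its underside
- camera: the whole bench camera with its base; origin at the bench, 5 mm from the centre of the base; not to be touched. Its head leans over towards the base's own -x side.
- ring_case: bystander: open wooden case fixed between the rack and the camera, 158 (x) x 240 (y) mm, box 42 mm high; its lid stands open at the back (far side), leaning towards the robot, up to 190 mm above the bench: pass over it or in front of it. Origin at the centre of its underside.
- big_ring_center (a point): bystander: centre of the big plain ring gauge, diameter 66, height 20 mm, lying on the near part of the bench in a row with the two bearings; leave alone
- plug_center (a point): bystander: centre of the upright plug gauge (dumb-bell shape, diameter 35, height 102 mm) at the left edge of the bench; leave alone
There are look-alikes about, which are no part of the job. Leave any yellow look-alike of the ring alone.

How it is judged:
By the outcome, as a careful person would: the job done as asked, in the order asked, and still so for the second after the job is handed in, while the arm keeps its last pose, push and grip.
It also fails if it takes over 72 s, if anything falls off the work surface, if the arm or the gripper's body presses on something with over 40 N, if the wrist force passes 120 N, or if a joint passes its speed limit or range.

## Working session

There is one attempt and no reset: what is moved stays moved. The work goes in short steps, Python scripts to look and compute and a tool call to move; the robot and the scene stay as the last step left them, time stands still between calls to the robot, and variables do not carry over. Pictures are saved under pics/ and viewed, at most 10 in all, crops included, and the job is handed in when it is done.

Besides the shell and the picture viewer there is one more tool, called after ">>>" by a JSON object that holds its "fn" and its "kwargs". drive_tool: Moves the arm, as the interface text tells. Shift numbers are shares of 20 mm and turn numbers shares of 0.12 rad, none past 1 either way. Its arguments: {"type":"object","properties":{"moves":{"type":"array","items":{"type":"array","items":{"type":"number","minimum":-1,"maximum":1}}},"grip_force":{"type":"number"}},"required":["moves"]}

```bash
mkdir -p pics; cat > h.py <<'E'
import numpy as np, cv2
from scipy.spatial.transform import Rotation as R
from cell import env, snapshot, calibration, outline_of, pinpoint
def ext(name,st=None):
    c=calibration(name)
    if 'extrinsics' in c: return np.array(c['extrinsics'])
    st=st or env.state(); T=np.eye(4); T[:3,:3]=R.from_quat(st['orientation']).as_matrix(); T[:3,3]=st['tool_pos']
    return T@np.array(c['hand_eye'])
def cloud(name,depth,E):
    c=calibration(name);K=np.array(c['camera_matrix']);d=np.array(c['dist_coeffs'])
    v,u=np.mgrid[:420,:560]
    n=cv2.undistortPoints(np.stack([u.ravel(),v.ravel()],1).astype(float)[:,None],K,d)[:,0]
    z=depth.ravel()
    P=np.c_[n*z[:,None],z]@E[:3,:3].T+E[:3,3]
    P[z==0]=np.nan
    return P.reshape(420,560,3)
def proj(name,E,p):
    c=calibration(name);M=np.linalg.inv(E)
    return cv2.projectPoints(np.array(p,float).reshape(-1,1,3),cv2.Rodrigues(M[:3,:3])[0],M[:3,3],np.array(c['camera_matrix']),np.array(c['dist_coeffs']))[0][:,0]
def save(n,im): cv2.imwrite('pics/'+n+'.png',im[...,::-1])
E
python3 - <<'E'
from h import *
np.set_printoptions(precision=1,suppress=True)
ims=[]
for n in ['scene','top']:
    im,d=snapshot(n); np.savez(n+'.npz',im=im,d=d); save(n,im)
    E=ext(n); print(n,E[:3,3],E[:3,2])
    for t in ['bearing_p_center','ring_center','seat_1','lens','focus','rack_bed','camera','ring_case','big_ring_center','plug_center','block_1']:
        for r in pinpoint(n,t): print(t,r['conf'],np.array(r['centre']),proj(n,E,r['centre'])[0])
print(env.state())
print(calibration('wrist'))
E
```

```text
scene [-212.3  519.6  985.4] [ 0.6 -0.4 -0.7]
bearing_p_center 0.71 [443.9  43.1   4.7] [289.2 263.5]
ring_center 0.49 [616.4 252.5  34.6] [194.5 248.2]
ring_center 0.48 [608.6 361.6  13.7] [160.5 271.1]
seat_1 0.8 [617.1 169.   31.3] [220.6 237.2]
seat_1 0.79 [626.6  91.6  30.4] [242.  225.2]
lens 0.85 [ 447.9 -350.8  105.4] [395.4 187.3]
rack_bed 0.79 [620.4 169.7   0.8] [220.7 243.6]
camera 0.64 [ 451.9 -360.4   -3.8] [390.4 211.1]
camera 0.45 [621.7 168.6  11.4] [220.5 240.7]
big_ring_center 0.8 [449.5 167.8  11.1] [250.4 279.9]
plug_center 0.75 [508.8 401.5  46.6] [158.6 295.7]
plug_center 0.66 [442.3  41.2   0.5] [290.  264.5]
block_1 0.75 [622.4 169.4   8. ] [220.3 241.5]
top [ 277.3    5.7 1445.5] [ 0.2 -0.  -1. ]
bearing_p_center 0.69 [440.1  46.    9.1] [276.  243.7]
ring_center 0.72 [616.4 254.4  33.9] [212.3 191.8]
ring_center 0.71 [606.8 360.7   8.6] [182.1 197. ]
seat_1 0.93 [620.5 173.4  30.5] [236.7 190.3]
seat_1 0.88 [630.3  88.9  38.7] [261.8 186.2]
seat_1 0.7 [618.1 250.2  35.7] [213.4 191.1]
lens 0.68 [ 450.1 -362.5   -0.6] [398.2 238.1]
lens 0.55 [ 449.5 -355.5  
[... 464 characters left out ...]
0. ,  1.3, -0.1]), 'dq': array([ 0., -0.,  0., -0.,  0., -0., -0.]), 'joint_torque': array([  0. , -65.8,   1.4, -40.6,   0. ,   0. ,   0. ]), 'tool_pos': array([ 289.6, -581.9,  202.4]), 'orientation': array([ 1. ,  0.2,  0. , -0. ]), 'force': array([ 0.1, -0.2,  0.4]), 'ft_torque': array([-0. , -0.1, -0. ]), 'gripper_force': 0.0, 'opening': 85.35072847694437}
{'camera_matrix': array([[299.1,   0. , 279.4],
       [  0. , 299.1, 208.1],
       [  0. ,   0. ,   1. ]]), 'dist_coeffs': array([-0.,  0.,  0.,  0.,  0.]), 'hand_eye': array([[  -0. ,   -1. ,   -0.3,   76.7],
       [   1. ,   -0. ,    0. ,   -1.3],
       [  -0. ,   -0.3,    1. , -171. ],
       [   0. ,    0. ,    0. ,    1. ]])}
```

```bash
python3 - <<'E'
from h import *
a=np.load('top.npz')['im'];b=np.load('scene.npz')['im']
A=cv2.resize(a[150:290,140:440],(800,373),interpolation=cv2.INTER_CUBIC)
save('top2',A)
save('scene2',cv2.resize(b[140:320,130:430],(800,480),interpolation=cv2.INTER_CUBIC))
E
```

```text
(no output)
```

View pics/top2.png

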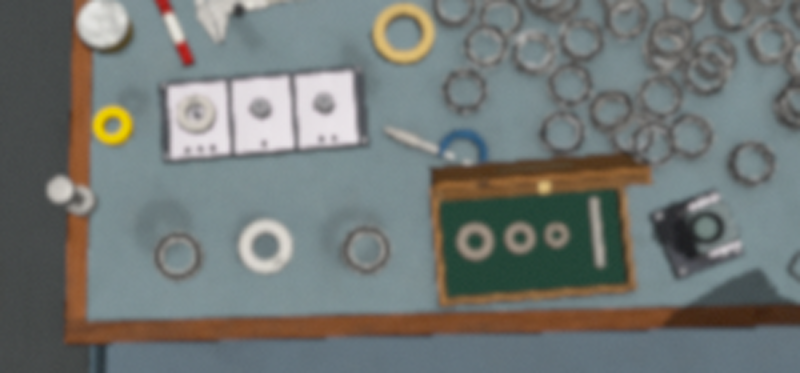

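View pics/scene2.png

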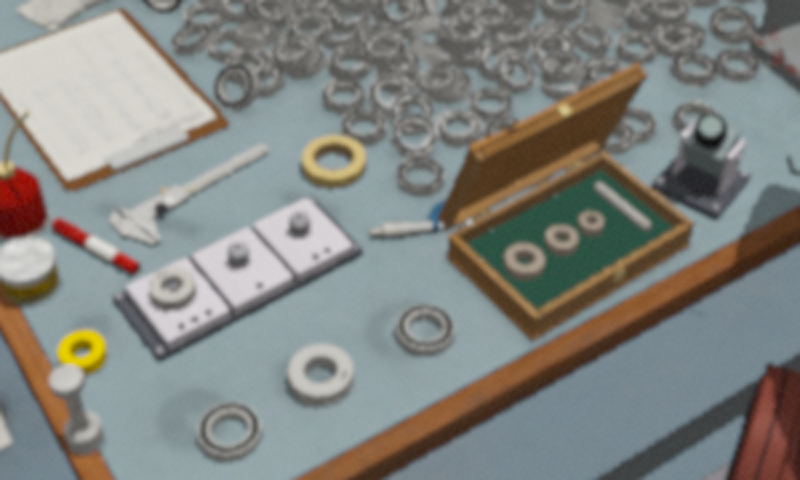

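```bash
cat >> h.py <<'E'
def plan(p=None,yaw=None,Rt=None,n=None):
    """print tool-axis shift (units of 20mm) and rotvec (units of .12) to target, rotation after translation"""
    s=env.state();Rc=R.from_quat(s['orientation']);p0=s['tool_pos']
    if p is not None:
        d=Rc.inv().apply(np.array(p)-p0)/20; print('shift/20',np.round(d,3))
    if yaw is not None: Rt=R.from_euler('z',yaw)*R.from_rotvec([np.pi,0,0])
    if Rt is not None: print('turn/.12',np.round((Rc.inv()*Rt).as_rotvec()/.12,3))
E
python3 - <<'E'
from h import *
np.set_printoptions(precision=4,suppress=True)
s=env.state(); M=R.from_quat(s['orientation']).as_matrix(); print(M, np.arctan2(M[1,0],M[0,0]))
plan([520,170,330],yaw=0)
print(calibration('wrist')['hand_eye'])
E
```

```text
[[ 0.8953  0.4455  0.    ]
 [ 0.4455 -0.8953  0.    ]
 [ 0.     -0.     -1.    ]] 0.4617375026549705
shift/20 [ 27.063 -28.525  -6.378]
turn/.12 [-0.    -0.     3.848]
[[  -0.001    -0.954    -0.2998   76.7041]
 [   1.       -0.0012    0.0002   -1.2681]
 [  -0.0005   -0.2998    0.954  -171.0184]
 [   0.        0.        0.        1.    ]]
```

>>> {"fn": "drive_tool", "kwargs": {"moves": [[0.867,-0.934,-0.157,0,0,0,1],[0.867,-0.934,-0.157,0,0,0,1],[0.867,-0.934,-0.157,0,0,0,1],[0.867,-0.934,-0.157,0,0,0,1],[0.867,-0.934,-0.157,0,0,0,1],[0.867,-0.934,-0.157,0,0,0,1],[0.867,-0.934,-0.157,0,0,0,1],[0.867,-0.934,-0.157,0,0,0,1],[0.867,-0.934,-0.157,0,0,0,1],[0.867,-0.934,-0.157,0,0,0,1],[0.867,-0.934,-0.157,0,0,0,1],[0.867,-0.934,-0.157,0,0,0,1]]}}

```text
clock: 2.2
tool_pos: [376.2, -287.3, 240.4]
orientation: [0.973, 0.229, 0.0, 0.0]
force: [1.3, -1.0, -0.2]
opening: 85.9
gripper_force: 0.0
```

>>> {"fn": "drive_tool", "kwargs": {"moves": [[0.867,-0.934,0,0,0,0,1],[0.867,-0.934,0,0,0,0,1],[0.867,-0.934,0,0,0,0,1],[0.867,-0.934,0,0,0,0,1],[0.867,-0.934,0,0,0,0,1],[0.867,-0.934,0,0,0,0,1],[0.867,-0.934,0,0,0,0,1],[0.867,-0.934,0,0,0,0,1],[0.867,-0.934,0,0,0,0,1],[0.867,-0.934,0,0,0,0,1],[0.867,-0.934,0,0,0,0,1],[0.867,-0.934,0,0,0,0,1]]}}

```text
clock: 3.2
tool_pos: [462.6, 6.1, 240.4]
orientation: [0.973, 0.229, 0.0, 0.0]
force: [0.6, -0.5, -0.4]
opening: 86.0
gripper_force: 0.0
```

>>> {"fn": "drive_tool", "kwargs": {"moves": [[0.867,-0.934,0,0,0,0,1],[0.867,-0.934,0,0,0,0,1],[0.867,-0.934,0,0,0,0,1],[0.867,-0.934,0,0,0,0,1],[0.867,-0.934,0,0,0,0,1],[0.867,-0.934,0,0,0,0,1],[0.867,-0.934,0,0,0,0,1],[0.867,-0.934,0,0,0,0,1],[0,0,0,0,0,-1,1],[0,0,0,0,0,-1,1],[0,0,0,0,0,-1,1],[0,0,0,0,0,-1,1]]}}

```text
clock: 4.2
tool_pos: [520.0, 200.7, 240.1]
orientation: [0.89, 0.456, -0.0, -0.0]
force: [0.1, -1.0, 0.6]
opening: 85.6
gripper_force: 0.0
```

>>> {"fn": "drive_tool", "kwargs": {"moves": [[0,0,0,0,0,-1,1],[0,0,0,0,0,-1,1],[0,0,0,0,0,-1,1],[0,0,0,0,0,-1,1],[0,0,0,0,0,-1,1],[0,0,0,0,0,-0.85,1],[0,0,0,0,0,0,1]]}}

```text
clock: 4.78
tool_pos: [520.1, 200.4, 240.2]
orientation: [0.679, 0.734, 0.0, 0.0]
force: [0.0, -0.3, 0.7]
opening: 85.1
gripper_force: 0.0
```

```bash
python3 - <<'E'
from h import *
np.set_printoptions(precision=2,suppress=True)
s=env.state(); print(s['clock'],s['tool_pos'],s['q'],R.from_quat(s['orientation']).as_matrix())
E=ext('wrist',s); im,d=snapshot('wrist'); np.savez('w1.npz',im=im,d=d,E=E); save('w1',im)
for t in ['bearing_p_center','ring_center','seat_1','rack_bed','big_ring_center']:
    for r in pinpoint('wrist',t): print(t,r['conf'],np.array(r['centre']),proj('wrist',E,r['centre'])[0])
E
```

```text
4.7833 [520.08 200.37 240.17] [ 0.3   0.22 -0.86  1.6   0.17  1.4  -0.5 ] [[-0.08  1.    0.  ]
 [ 1.    0.08  0.  ]
 [ 0.    0.   -1.  ]]
bearing_p_center 0.63 [445.8  44.    4.6] [223.46 270.41]
ring_center 0.82 [617.7 253.2  34.7] [361.42 142.02]
ring_center 0.57 [613.  360.8  10.8] [365.55  51.14]
seat_1 0.76 [622.9  90.3  30.4] [346.13 258.97]
seat_1 0.75 [620.8 171.   34.3] [354.  205.3]
big_ring_center 0.83 [449.7 167.8   8.9] [227.41 193.18]
big_ring_center 0.56 [623.9 167.3  11. ] [351.83 203.13]
```

View pics/w1.png

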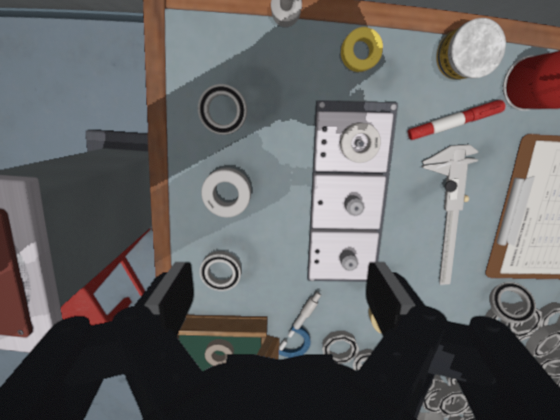

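```bash
cat >> h.py <<'E'
def circ(P):
    A=np.c_[2*P[:,:2],np.ones(len(P))]; c=np.linalg.lstsq(A,(P[:,:2]**2).sum(1),rcond=None)[0]
    return c[:2],np.sqrt(c[2]+c[0]**2+c[1]**2)
def disc(W,p,r,z0,z1):
    """min enclosing circle & moments of the points within r of p with height z0..z1"""
    m=(np.hypot(W[...,0]-p[0],W[...,1]-p[1])<r)&(W[...,2]>z0)&(W[...,2]<z1)
    m=cv2.morphologyEx(m.astype(np.uint8),cv2.MORPH_OPEN,np.ones((2,2)))>0
    Q=W[m]
    if len(Q)<8: return None
    c,rr=cv2.minEnclosingCircle(Q[:,:2].astype(np.float32))
    return np.round([*c,rr,*Q[:,:2].mean(0),np.median(Q[:,2]),len(Q)],1)
E
python3 - <<'E'
from h import *
f=np.load('w1.npz');W=cloud('wrist',f['d'],f['E'])
for n,p,r,a,b in [('bq',(443,278),45,7,20),('bp',(444,44),45,7,20),('big',(450,168),45,12,26),('s3',(617,253),20,50,60),('ring',(617,253),30,38,50),('s1',(620,170),20,42,60),('s2',(625,90),20,42,60),('bench',(500,200),15,-10,10)]:
    print(n,disc(W,p,r,a,b))
m=(abs(W[...,2]-26)<5)&(abs(W[...,0]-620)<70)&(abs(W[...,1]-170)<150)
Q=W[m][:,:2].astype(np.float32); print('blocks',cv2.minAreaRect(Q),len(Q),np.median(W[m][:,2]))
c,(w,h),a=cv2.minAreaRect(Q)
E
```

```text
bq [ 441.3  275.7   32.2    nan    nan    nan 1225. ]
bp [440.3  39.6  37.    nan   nan   nan 855. ]
big [ 448.6  164.    37.8    nan    nan    nan 1369. ]
s3 None
ring [ 619.1  251.5   27.2    nan    nan    nan 1022. ]
s1 [623.7 167.7  17.    nan   nan   nan 265. ]
s2 [628.8  86.5  18.9 625.8  92.3  48.5 229. ]
bench [501.5 198.9  15.1   nan   nan   nan 358. ]
blocks ((614.1497802734375, 172.3966522216797), (94.25672912597656, 233.96412658691406), 2.962597608566284) 9158 25.588224871295296
```

```bash
python3 - <<'E'
from h import *
f=np.load('w1.npz');W=cloud('wrist',f['d'],f['E'])
def sel(p,r,a,b):
    m=(np.hypot(W[...,0]-p[0],W[...,1]-p[1])<r)&(W[...,2]>a)&(W[...,2]<b); return W[m]
for n,p,r,a,b in [('bq',(443,277),40,11,17),('bp',(442,43),40,11,17),('big',(449,167),42,17,23),('ring',(617,253),30,41,47),('s1',(622,170),20,47,53),('s2',(627,90),20,47,53),('bench',(500,200),15,-10,10)]:
    Q=sel(p,r,a,b)
    if len(Q): print(n,len(Q),Q.mean(0).round(1),((np.percentile(Q[:,:2],1,0)+np.percentile(Q[:,:2],99,0))/2).round(1),(np.percentile(Q[:,:2],99,0)-np.percentile(Q[:,:2],1,0)).round(1))
Z=np.nan_to_num(W[...,2])
for t,c in [('b',(348,260)),('s',(354,204))]:
    print(Z[c[1]-10:c[1]+12:2,c[0]-14:c[0]+16:2].round(0).astype(int))
E
```

```text
bq 1165 [440.1 278.6  13. ] [440.3 278.1] [58.1 58.5]
bp 756 [441.8  45.5  12.9] [441.7  45.2] [59.4 59.5]
big 1306 [448.6 169.9  19.6] [448.4 169.1] [62.9 62.6]
ring 979 [614.5 253.4  43.6] [614.9 252.9] [44.8 45.3]
s1 197 [619.2 172.3  49.2] [619.7 172.2] [20.1 20.2]
s2 161 [624.3  93.9  49.1] [624.7  93.5] [18.7 19.6]
bench 359 [ 4.999e+02  2.001e+02 -3.000e-01] [499.7 199.8] [27.9 28.1]
[[27 26 25 26 26 28 30 30 29 29 26 23 26 26 25]
 [26 25 25 28 29 34 36 38 36 36 28 25 26 26 26]
 [25 25 25 29 34 37 40 42 44 42 39 26 27 26 27]
 [26 24 25 32 39 42 45 46 47 47 46 41 26 26 25]
 [26 24 26 35 41 45 48 49 49 49 46 46 27 25 25]
 [26 25 25 34 45 47 49 50 50 51 50 47 47 26 26]
 [25 25 26 25 47 49 49 49 48 49 50 49 47 27 25]
 [26 25 27 25 47 48 50 50 50 49 50 50 45 26 25]
 [24 25 25  0 43 48 50 49 50 49 50 50 25 26 25]
 [27 25 27 26 26 46 48 50 49 49 48 26 25 24 26]
 [25 25 26 26 25 25 25 46 47 25 25 25 24 25 25]]
[[26 26 24 26 26 26 26 25 26 26 26 27 25 25 25]
 [25 27 26 26 27 31 30 34 30 27 25 26 26 26 26]
 [26 25 27 27 32 37 40 41 43 41 26 27 26 26 26]
 [25 25 25 31 39 42 47 47 47 47 45 26 27 25 27]
 [27 25 28 38 44 47 48 48 49 50 47 46 26 26 26]
 [27 25 33 40 46 47 48 51 51 49 49 46 47 26 26]
 [25 26 29 43 47 49 50 51 50 49 49 49 47 26 27]
 [25 26 25 41 47 50 51 49 50 50 50 50 47 26 26]
 [25 27 25 38 48 48 50 50  0 51 51 49 26 25 26]
 [25 27 26 26 46 48 48 49 51 50 50 48 27 26 25]
 [27 25 26 25 26 47 49 48 50 49 46 27 26 26 26]]
```

```bash
python3 - <<'E'
from h import *
f=np.load('w1.npz');H=np.array(calibration('wrist')['hand_eye'])
T=cloud('wrist',f['d'],H)
m=(abs(T[...,0])<25)&(abs(T[...,1])<75)&(T[...,2]<40)&(T[...,2]>-60)
for s in (-1,1):
    Q=T[m&(T[...,1]*s>0)]
    print(s,len(Q),np.percentile(Q,[0.5,2,50,98,99.5],axis=0).round(1).tolist())
plan([440.2,278.4,60])
E
```

```text
-1 895 [[-9.8, -56.6, -59.9], [-9.0, -56.1, -59.7], [7.6, -43.3, -53.1], [12.7, -42.7, -42.5], [12.8, -42.6, -41.7]]
1 917 [[-9.7, 41.6, -59.9], [-9.0, 41.7, -59.6], [7.5, 42.3, -52.7], [12.6, 55.0, -42.4], [12.8, 55.5, -41.9]]
shift/20 [ 4.171 -3.706  9.007]
```

```bash
python3 - <<'E'
from h import *
f=np.load('w1.npz');H=np.array(calibration('wrist')['hand_eye'])
T=cloud('wrist',f['d'],H)
for r in range(255,345,8): print(r,[tuple(int(v) if v==v else None for v in T[r,c]) for c in (366,372,380,390,400)])
E
```

```text
255 [(-113, 123, 213), (-114, 132, 214), (-127, 153, 240), (-126, 168, 240), (-127, 183, 239)]
263 [(-127, 124, 215), (12, 41, -48), (12, 46, -47), (-140, 170, 240), (-141, 186, 241)]
271 [(-139, 125, 214), (9, 41, -49), (12, 43, -55), (11, 48, -54), (-155, 187, 241)]
279 [(0, 41, -42), (5, 42, -50), (11, 41, -61), (11, 46, -61), (7, 53, -54)]
287 [(-3, 42, -43), (2, 42, -51), (7, 42, -60), (11, 43, -67), (12, 47, -67)]
295 [(-7, 42, -43), (0, 41, -53), (5, 42, -62), (11, 42, -71), (12, 45, -73)]
303 [(-213, 139, 240), (-4, 42, -54), (1, 42, -62), (7, 42, -72), (12, 43, -78)]
311 [(-227, 140, 239), (-8, 41, -55), (-1, 42, -64), (5, 42, -73), (9, 43, -79)]
319 [(-243, 142, 239), (-229, 145, 221), (-5, 42, -64), (3, 41, -75), (6, 43, -80)]
327 [(-261, 144, 242), (-261, 154, 241), (-7, 41, -67), (0, 41, -77), (12, 38, -91)]
335 [(-275, 145, 239), (-278, 156, 242), (-276, 169, 240), (18, 30, -101), (17, 34, -101)]
343 [(-293, 147, 239), (-294, 157, 241), (17, 27, -104), (17, 30, -104), (18, 32, -105)]
```

>>> {"fn": "drive_tool", "kwargs": {"moves": [[0.7,-0.62,0.6,0,0,0,1],[0.7,-0.62,0.8,0,0,0,1],[0.7,-0.62,1,0,0,0,1],[0.7,-0.62,1,0,0,0,1],[0.7,-0.62,1,0,0,0,1],[0.67,-0.6,1,0,0,0,1],[0,0,1,0,0,0,1],[0,0,1,0,0,0,1],[0,0,1,0,0,0,1],[0,0,0.6,0,0,0,1],[0,0,0,0,0,0,1]]}}

```text
clock: 6.0
tool_pos: [438.8, 277.3, 57.9]
orientation: [0.681, 0.732, -0.002, -0.001]
force: [-0.3, -0.2, 0.6]
opening: 85.3
gripper_force: 0.0
```

```bash
python3 - <<'E'
from h import *
s=env.state(); print(s['clock'],s['tool_pos'])
E=ext('wrist',s); im,d=snapshot('wrist'); np.savez('w2.npz',im=im,d=d,E=E); save('w2',im)
plan([440.2,278.4,8])
W=cloud('wrist',d,E)
m=(np.hypot(W[...,0]-440,W[...,1]-278)<40)&(W[...,2]>11)&(W[...,2]<17);Q=W[m]
print(len(Q),np.percentile(Q[:,:2],[1,99],axis=0))
E
```

```text
6.0 [438.79716769 277.28550798  57.8687581 ]
shift/20 [0.021 0.042 2.571]
3073 [[410.42312813 249.24714277]
 [468.92175627 308.04451458]]
```

View pics/w2.png

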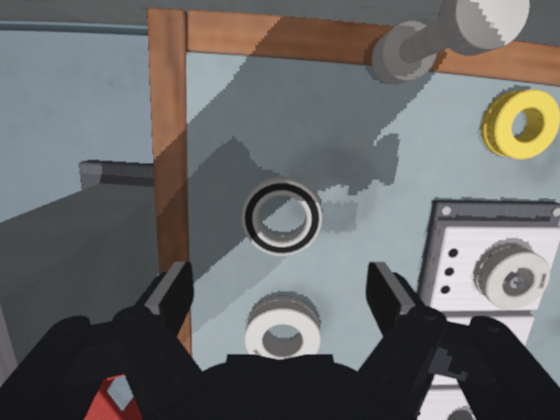

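>>> {"fn": "drive_tool", "kwargs": {"moves": [[0.02,0.04,0.9,0,0,0,1],[0,0,0.9,0,0,0,1],[0,0,0.6,0,0,0,1],[0,0,0,0,0,0,1],[0,0,0,0,0,0,1]]}}

```text
clock: 6.47
tool_pos: [441.0, 278.9, 12.7]
orientation: [0.681, 0.732, -0.0, -0.0]
force: [-0.1, 0.4, 0.4]
opening: 85.1
gripper_force: 0.0
```

```bash
python3 - <<'E'
from h import *
s=env.state(); print(s['clock'],s['tool_pos'],s['force'],R.from_quat(s['orientation']).as_matrix().round(3))
E=ext('wrist',s); im,d=snapshot('wrist'); np.savez('w3.npz',im=im,d=d,E=E); save('w3',im)
W=cloud('wrist',d,E)
m=(np.hypot(W[...,0]-440,W[...,1]-278)<40)&(W[...,2]>11)&(W[...,2]<17);Q=W[m]
print(len(Q),np.percentile(Q[:,:2],[1,99],axis=0))
T=cloud('wrist',d,np.array(calibration('wrist')['hand_eye']))
for c in (372,380,187,179): print([T[r,c].round().tolist() for r in (271,287,303)])
E
```

```text
6.4667 [441.01760274 278.93932211  12.65345108] [-0.0598255   0.44336668  0.42145238] [[-0.073  0.997 -0.   ]
 [ 0.997  0.073  0.   ]
 [ 0.    -0.    -1.   ]]
4487 [[410.44467149 249.77653768]
 [468.84014054 308.28807208]]
[[9.0, 42.0, -49.0], [3.0, 42.0, -53.0], [-5.0, 42.0, -54.0]]
[[12.0, 44.0, -54.0], [8.0, 42.0, -61.0], [2.0, 42.0, -64.0]]
[[9.0, -43.0, -49.0], [2.0, -43.0, -52.0], [-5.0, -43.0, -53.0]]
[[12.0, -45.0, -54.0], [8.0, -43.0, -61.0], [1.0, -44.0, -62.0]]
```

View pics/w3.png

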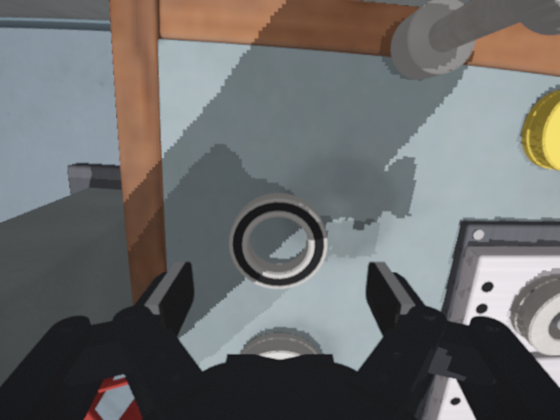

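>>> {"fn": "drive_tool", "kwargs": {"moves": [[0,0,0.4,0,0,0,1],[0,0,0.3,0,0,0,1],[0,0,0,0,0,0,1]]}}

```text
clock: 6.77
tool_pos: [440.6, 278.3, -2.7]
orientation: [0.681, 0.732, -0.0, -0.0]
force: [-0.8, -1.1, -1.4]
opening: 85.3
gripper_force: 0.0
```

>>> {"fn": "drive_tool", "kwargs": {"moves": [[0,0,0.1,0,0,0,1],[0,0,0.1,0,0,0,1],[0,0,0,0,0,0,1]]}}

```text
clock: 7.02
tool_pos: [440.8, 278.6, -6.1]
orientation: [0.681, 0.732, -0.0, -0.0]
force: [0.7, -0.2, -0.5]
opening: 85.3
gripper_force: 0.0
```

>>> {"fn": "drive_tool", "kwargs": {"moves": [[0,0,0.1,0,0,0,1],[0,0,0.1,0,0,0,1],[0,0,0,0,0,0,1]]}}

```text
clock: 7.27
tool_pos: [440.8, 278.6, -10.2]
orientation: [0.681, 0.732, -0.0, -0.0]
force: [0.6, -0.1, 0.1]
opening: 85.6
gripper_force: 0.0
```

>>> {"fn": "drive_tool", "kwargs": {"moves": [[0,0,0.2,0,0,0,1],[0,0,0.2,0,0,0,1],[0,0,0.1,0,0,0,1],[0,0,0,0,0,0,1]]}}

```text
clock: 7.6
tool_pos: [440.5, 278.5, -20.5]
orientation: [0.681, 0.732, -0.0, -0.0]
force: [-0.2, -0.1, 0.3]
opening: 85.5
gripper_force: 0.0
```

>>> {"fn": "drive_tool", "kwargs": {"moves": [[0,0,0.2,0,0,0,1],[0,0,0.2,0,0,0,1],[0,0,0.1,0,0,0,1],[0,0,0,0,0,0,1]]}}

```text
clock: 7.93
tool_pos: [440.5, 278.5, -30.5]
orientation: [0.681, 0.732, -0.0, -0.0]
force: [0.4, 0.2, 0.0]
opening: 85.4
gripper_force: 0.0
```

```bash
python3 - <<'E'
from h import *
s=env.state(); print(s['clock'],s['tool_pos'],s['force'])
E=ext('wrist',s); im,d=snapshot('wrist'); np.savez('w4.npz',im=im,d=d,E=E); save('w4',im[120:420,100:460])
W=cloud('wrist',d,E)
m=(np.hypot(W[...,0]-440,W[...,1]-278)<40)&(W[...,2]>11)&(W[...,2]<17);Q=W[m]
print(len(Q),np.percentile(Q[:,:2],[1,99],axis=0))
for r in (266,272,280,290): print([W[r,c].round().tolist() for c in (368,372,376,380)])
E
```

```text
7.9333 [440.51514129 278.4787545  -30.51302957] [0.39043773 0.19512055 0.04370639]
7235 [[410.2594186  249.44968457]
 [468.79596181 308.48768468]]
[[481.0, 291.0, 14.0], [482.0, 293.0, 18.0], [483.0, 294.0, 20.0], [485.0, 294.0, 20.0]]
[[482.0, 287.0, 13.0], [482.0, 291.0, 19.0], [482.0, 293.0, 24.0], [483.0, 294.0, 25.0]]
[[482.0, 284.0, 16.0], [482.0, 287.0, 20.0], [482.0, 290.0, 25.0], [482.0, 293.0, 30.0]]
[[483.0, 279.0, 16.0], [483.0, 282.0, 21.0], [482.0, 286.0, 27.0], [482.0, 288.0, 30.0]]
```

View pics/w4.png

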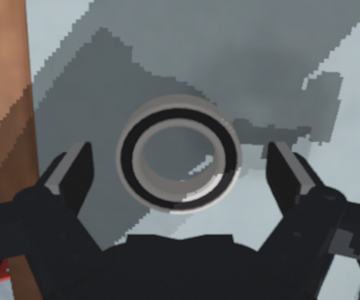

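>>> {"fn": "drive_tool", "kwargs": {"moves": [[0,0,0.2,0,0,0,1],[0,0,0,0,0,0,0.8],[0,0,0,0,0,0,0.5],[0,0,0,0,0,0,0.3],[0,0,0,0,0,0,0],[0,0,0,0,0,0,0],[0,0,0,0,0,0,0]], "grip_force": 45}}

```text
clock: 8.57
tool_pos: [440.9, 278.8, -33.5]
orientation: [0.681, 0.732, -0.0, 0.0]
force: [-1.1, -1.4, 5.8]
opening: 59.4
gripper_force: 48.5
```

```bash
python3 - <<'E'
from h import *
s=env.state(); print(s['clock'],s['tool_pos'],s['force'])
E=ext('wrist',s); im,d=snapshot('wrist'); np.savez('w5.npz',im=im,d=d,E=E); save('w5',im)
W=cloud('wrist',d,E)
m=(np.hypot(W[...,0]-440,W[...,1]-278)<40)&(W[...,2]>11)&(W[...,2]<17);Q=W[m]
print(len(Q),np.percentile(Q[:,:2],[1,99],axis=0))
T=cloud('wrist',d,np.array(calibration('wrist')['hand_eye']))
Q=T[(abs(T[...,1])<50)&(abs(T[...,1])>31.5)&(T[...,0]>8.5)&(T[...,0]<16)];print(np.nanpercentile(Q,[0.5,2,50,98,99.5],axis=0).round(1))
E
```

```text
8.5667 [440.93377748 278.7568305  -33.47898668] [-1.12052916 -1.42630206  5.80461333]
7726 [[408.00877396 250.02466223]
 [470.69133932 308.65130886]]
[[   8.5  -49.9 -123.2]
 [   8.6  -48.9  -94.6]
 [  12.7  -31.5  -76.4]
 [  15.4   49.8  -32.2]
 [  15.8   49.9  -31.9]]
```

>>> {"fn": "drive_tool", "kwargs": {"moves": [[0,0,-0.3,0,0,0,0],[0,0,-0.6,0,0,0,0],[0,0,-0.9,0,0,0,0],[0,0,-0.9,0,0,0,0],[0,0,-0.9,0,0,0,0],[0,0,-0.5,0,0,0,0],[0,0,0,0,0,0,0]]}}

```text
clock: 9.2
tool_pos: [442.3, 279.6, 50.8]
orientation: [0.681, 0.732, 0.002, 0.001]
force: [-0.1, 0.4, -0.7]
opening: 59.2
gripper_force: 49.2
```

```bash
python3 - <<'E'
from h import *
s=env.state(); print(s['opening'],s['force'],s['q']); plan([619.6,172.3,40],yaw=np.pi/2+0.061)
E
```

```text
59.17782556175098 [-0.07756559  0.39541853 -0.68769807] [ 0.11724071  0.33534084 -0.87914085  1.91297065  0.30242818  1.02671995
 -0.81985053]
shift/20 [-5.999  8.447  0.566]
turn/.12 [ 0.032 -0.01   0.099]
```

>>> {"fn": "drive_tool", "kwargs": {"moves": [[-0.6,0.845,0,0,0,0.1,0],[-0.6,0.845,0,0,0,0,0],[-0.6,0.845,0,0,0,0,0],[-0.6,0.845,0,0,0,0,0],[-0.6,0.845,0,0,0,0,0],[-0.6,0.845,0,0,0,0,0],[-0.6,0.845,0,0,0,0,0],[-0.6,0.845,0,0,0,0,0],[-0.6,0.845,0,0,0,0,0],[-0.6,0.845,0,0,0,0,0],[0,0,0,0,0,0,0],[0,0,0,0,0,0,0]]}}

```text
clock: 10.2
tool_pos: [617.3, 167.8, 46.5]
orientation: [0.686, 0.727, -0.001, -0.001]
force: [-0.6, 1.1, -0.8]
opening: 59.5
gripper_force: 49.2
```

```bash
python3 - <<'E'
from h import *
s=env.state(); print(s['tool_pos'],s['opening'],s['force'],s['q']); plan([619.6,172.3,0],yaw=np.pi/2+0.061)
E=ext('wrist',s); im,d=snapshot('wrist'); np.savez('w6.npz',im=im,d=d,E=E); save('w6',im)
W=cloud('wrist',d,E)
def sel(p,r,a,b):
    m=(np.hypot(W[...,0]-p[0],W[...,1]-p[1])<r)&(W[...,2]>a)&(W[...,2]<b); return W[m]
for p,r,a,b in [((615,253),28,41,48),((619,172),15,47,53),((619,172),36,82,94)]:
    Q=sel(p,r,a,b)
    if len(Q): print(len(Q),np.percentile(Q,[1,50,99],axis=0).round(1).tolist())
E
```

```text
[617.32790881 167.80753351  46.48911739] 59.45616104961761 [-0.58659934  1.07128972 -0.79705329] [ 0.22769201  0.54927193 -0.74794799  1.62809845  0.40358524  1.12702942
 -0.56533428]
shift/20 [0.218 0.131 2.324]
turn/.12 [-0.016  0.003 -0.021]
4933 [[592.3, 230.3, 41.6], [614.7, 253.8, 43.4], [637.5, 275.7, 46.0]]
72 [[613.5, 162.1, 47.1], [619.4, 164.4, 49.1], [625.1, 166.1, 51.0]]
8864 [[586.7, 139.3, 82.5], [617.3, 171.6, 92.6], [648.2, 198.3, 93.9]]
```

View pics/w6.png

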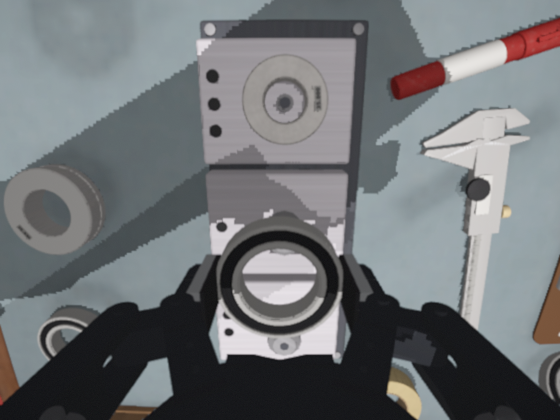

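>>> {"fn": "drive_tool", "kwargs": {"moves": [[0.17,0.115,0,0,0,0,0],[0,0,0,0,0,0,0],[0,0,0.4,0,0,0,0],[0,0,0.4,0,0,0,0],[0,0,0.4,0,0,0,0],[0,0,0.4,0,0,0,0],[0,0,0.4,0,0,0,0],[0,0,0.3,0,0,0,0],[0,0,0.2,0,0,0,0],[0,0,0,0,0,0,0]]}}

```text
clock: 11.08
tool_pos: [618.5, 172.7, -3.1]
orientation: [0.685, 0.728, -0.001, -0.0]
force: [0.0, 0.1, -1.5]
opening: 59.8
gripper_force: 49.2
```

>>> {"fn": "drive_tool", "kwargs": {"moves": [[0,0,0.1,0,0,0,0],[0,0,0.08,0,0,0,0],[0,0,0,0,0,0,0],[0,0,0,0,0,0,0]]}}

```text
clock: 11.42
tool_pos: [619.2, 173.0, -5.3]
orientation: [0.685, 0.728, 0.0, 0.0]
force: [0.4, -0.7, -1.9]
opening: 59.3
gripper_force: 49.2
```

>>> {"fn": "drive_tool", "kwargs": {"moves": [[0,0,0.06,0,0,0,0],[0,0,0.05,0,0,0,0],[0,0,0,0,0,0,0],[0,0,0,0,0,0,0]]}}

```text
clock: 11.75
tool_pos: [619.4, 173.0, -7.4]
orientation: [0.685, 0.728, 0.0, 0.0]
force: [-0.6, -0.1, 1.6]
opening: 59.3
gripper_force: 49.5
```

>>> {"fn": "drive_tool", "kwargs": {"moves": [[0,0,0,0,0,0,0.75],[0,0,0,0,0,0,0.85],[0,0,0,0,0,0,1],[0,0,0,0,0,0,1],[0,0,-0.4,0,0,0,1],[0,0,-0.8,0,0,0,1],[0,0,-1,0,0,0,1],[0,0,-1,0,0,0,1],[0,0,0,0,0,0,1]]}}

```text
clock: 12.5
tool_pos: [621.7, 174.5, 62.2]
orientation: [0.685, 0.728, 0.003, 0.002]
force: [1.0, 0.1, 1.3]
opening: 85.3
gripper_force: 0.0
```

```bash
python3 - <<'E'
from h import *
s=env.state(); print(s['tool_pos'],s['opening']); plan([441.8,45.4,60])
E=ext('wrist',s); im,d=snapshot('wrist'); np.savez('w7.npz',im=im,d=d,E=E); save('w7',im)
W=cloud('wrist',d,E)
def sel(p,r,a,b):
    m=(np.hypot(W[...,0]-p[0],W[...,1]-p[1])<r)&(W[...,2]>a)&(W[...,2]<b); return W[m]
Q=sel((619.5,172.3),36,36,44); print(len(Q),np.percentile(Q,[1,50,99],axis=0).round(1).tolist())
print(np.linalg.lstsq(np.c_[Q[:,:2],np.ones(len(Q))],Q[:,2],rcond=None)[0][:2])
Q=sel((619.5,172.3),20,46,53);print(np.percentile(Q,[1,50,99],axis=0).round(1).tolist())
E
```

```text
[621.71395906 174.45751448  62.21999638] 85.34405732981985
shift/20 [-5.89  -9.374  0.039]
3749 [[589.3, 144.4, 36.5], [618.5, 177.2, 39.0], [647.9, 202.7, 41.7]]
[0.00040417 0.00453074]
[[609.1, 161.9, 46.1], [619.5, 173.5, 49.0], [629.9, 183.0, 50.8]]
```

>>> {"fn": "drive_tool", "kwargs": {"moves": [[-0.59,-0.94,0,0,0,0,1],[-0.59,-0.94,0,0,0,0,1],[-0.59,-0.94,0,0,0,0,1],[-0.59,-0.94,0,0,0,0,1],[-0.59,-0.94,0,0,0,0,1],[-0.59,-0.94,0,0,0,0,1],[-0.59,-0.94,0,0,0,0,1],[-0.59,-0.94,0,0,0,0,1],[-0.59,-0.94,0,0,0,0,1],[-0.59,-0.94,0,0,0,0,1],[0,0,0.5,0,0,0,1],[0,0,0.5,0,0,0,1]]}}

```text
clock: 13.55
tool_pos: [438.8, 42.6, 36.6]
orientation: [0.686, 0.728, -0.0, 0.001]
force: [-0.3, 0.1, 1.1]
opening: 85.8
gripper_force: 0.0
```

>>> {"fn": "drive_tool", "kwargs": {"moves": [[0,0,0.5,0,0,0,1],[0,0,0,0,0,0,1],[0,0,0,0,0,0,1]]}}

```text
clock: 13.8
tool_pos: [438.4, 44.8, 25.5]
orientation: [0.685, 0.729, -0.0, -0.001]
force: [0.2, -0.4, 0.4]
opening: 85.0
gripper_force: 0.0
```

```bash
python3 - <<'E'
from h import *
s=env.state(); print(s['tool_pos'],s['q'])
E=ext('wrist',s); im,d=snapshot('wrist'); np.savez('w8.npz',im=im,d=d,E=E); save('w8',im)
W=cloud('wrist',d,E)
def sel(p,r,a,b):
    m=(np.hypot(W[...,0]-p[0],W[...,1]-p[1])<r)&(W[...,2]>a)&(W[...,2]<b); return W[m]
Q=sel((441.8,45),40,11,17); q=np.percentile(Q,[1,50,99],axis=0).round(1);print(q.tolist())
c=(q[0]+q[2])/2; print(c); plan([c[0],c[1],-34],yaw=np.pi/2+.061)
E
```

```text
[438.42936998  44.79638629  25.542274  ] [ 0.59748005  0.17511349 -0.8400155   2.11462675  0.1617336   0.9172383
 -0.27157928]
[[412.5, 15.7, 11.3], [441.6, 47.2, 13.0], [471.0, 74.1, 14.8]]
[441.75  44.9   13.05]
shift/20 [-0.008  0.15   3.   ]
turn/.12 [-0.008 -0.012  0.011]
```

>>> {"fn": "drive_tool", "kwargs": {"moves": [[0,0.15,0.5,0,0,0,1],[0,0,0.6,0,0,0,1],[0,0,0.6,0,0,0,1],[0,0,0.5,0,0,0,1],[0,0,0.4,0,0,0,1],[0,0,0.2,0,0,0,1],[0,0,0,0,0,0,1],[0,0,0,0,0,0,1]]}}

```text
clock: 14.52
tool_pos: [441.7, 44.2, -29.7]
orientation: [0.685, 0.728, 0.0, -0.0]
force: [0.6, -0.2, -0.3]
opening: 85.3
gripper_force: 0.0
```

>>> {"fn": "drive_tool", "kwargs": {"moves": [[0.04,0,0.14,0,0,0,1],[0,0,0,0,0,0,0.8],[0,0,0,0,0,0,0.5],[0,0,0,0,0,0,0.3],[0,0,0,0,0,0,0],[0,0,0,0,0,0,0],[0,0,0,0,0,0,0]], "grip_force": 45}}

```text
clock: 15.1
tool_pos: [441.9, 44.7, -31.8]
orientation: [0.685, 0.728, -0.0, 0.0]
force: [-1.4, 0.2, 7.6]
opening: 59.7
gripper_force: 47.0
```

>>> {"fn": "drive_tool", "kwargs": {"moves": [[0,0,-0.3,0,0,0,0],[0,0,-0.6,0,0,0,0],[0,0,-0.9,0,0,0,0],[0,0,-0.9,0,0,0,0],[0,0,-0.9,0,0,0,0],[0,0,-0.5,0,0,0,0],[0,0,0,0,0,0,0]]}}

```text
clock: 15.68
tool_pos: [443.1, 44.7, 51.6]
orientation: [0.685, 0.728, 0.001, 0.002]
force: [0.3, -0.1, -0.8]
opening: 59.8
gripper_force: 49.4
```

```bash
python3 - <<'E'
from h import *
s=env.state(); plan([624.3,93.5,48])
E
```

```text
shift/20 [1.887 9.189 0.21 ]
```

>>> {"fn": "drive_tool", "kwargs": {"moves": [[0.19,0.92,0,0,0,0,0],[0.19,0.92,0,0,0,0,0],[0.19,0.92,0,0,0,0,0],[0.19,0.92,0,0,0,0,0],[0.19,0.92,0,0,0,0,0],[0.19,0.92,0,0,0,0,0],[0.19,0.92,0,0,0,0,0],[0.19,0.92,0,0,0,0,0],[0.19,0.92,0,0,0,0,0],[0.18,0.91,0,0,0,0,0],[0,0,0,0,0,0,0],[0,0,0,0,0,0,0]]}}

```text
clock: 16.68
tool_pos: [622.4, 94.1, 47.9]
orientation: [0.685, 0.728, -0.0, -0.001]
force: [0.8, -0.6, -0.9]
opening: 59.7
gripper_force: 49.3
```

```bash
python3 - <<'E'
from h import *
s=env.state(); print(s['tool_pos'],s['opening'])
E=ext('wrist',s); im,d=snapshot('wrist'); np.savez('w9.npz',im=im,d=d,E=E); save('w9',im)
W=cloud('wrist',d,E)
def sel(p,r,a,b):
    m=(np.hypot(W[...,0]-p[0],W[...,1]-p[1])<r)&(W[...,2]>a)&(W[...,2]<b); return W[m]
z=s['tool_pos'][2]+31.8+14; p=s['tool_pos'][:2]
Q=sel(p,38,z-4,z+3); q=np.percentile(Q,[1,50,99],axis=0).round(1);print(q.tolist(),z)
c=(q[0]+q[2])/2; print(c,c[:2]-p)
Q=sel((619.5,172.3),16,46,53);print('s1',np.percentile(Q,[1,50,99],axis=0).round(1).tolist())
plan([624.4-(c[0]-p[0]),93.7-(c[1]-p[1]),-5.8],yaw=np.pi/2+.061)
E
```

```text
[622.37440478  94.07343583  47.86162775] 59.70396092318818
[[591.1, 64.8, 90.0], [621.9, 98.1, 92.4], [652.4, 123.7, 95.4]] 93.66162775242675
[621.75  94.25  92.7 ] [-0.62440478  0.17656417]
s1 [[609.4, 161.6, 46.1], [619.7, 172.3, 49.0], [630.2, 182.9, 51.0]]
shift/20 [-0.024  0.166  2.694]
turn/.12 [-0.018 -0.002  0.003]
```

>>> {"fn": "drive_tool", "kwargs": {"moves": [[-0.02,0.1,0,0,0,0,0],[0,0,0,0,0,0,0],[0,0,0.4,0,0,0,0],[0,0,0.4,0,0,0,0],[0,0,0.4,0,0,0,0],[0,0,0.4,0,0,0,0],[0,0,0.4,0,0,0,0],[0,0,0.3,0,0,0,0],[0,0,0.15,0,0,0,0],[0,0,0,0,0,0,0],[0,0,0,0,0,0,0]]}}

```text
clock: 17.65
tool_pos: [624.8, 93.5, 0.5]
orientation: [0.685, 0.728, 0.0, -0.0]
force: [0.8, 0.3, -0.6]
opening: 59.6
gripper_force: 49.4
```

>>> {"fn": "drive_tool", "kwargs": {"moves": [[0,0,0.12,0,0,0,0],[0,0,0.1,0,0,0,0],[0,0,0.05,0,0,0,0],[0,0,0,0,0,0,0],[0,0,0,0,0,0,0]]}}

```text
clock: 18.07
tool_pos: [624.8, 93.4, -4.9]
orientation: [0.685, 0.728, 0.0, -0.0]
force: [-0.6, -0.1, -1.2]
opening: 59.6
gripper_force: 49.4
```

>>> {"fn": "drive_tool", "kwargs": {"moves": [[0,0,0.05,0,0,0,0],[0,0,0.03,0,0,0,0],[0,0,0,0,0,0,0],[0,0,0,0,0,0,0]]}}

```text
clock: 18.4
tool_pos: [625.0, 93.4, -5.7]
orientation: [0.685, 0.728, 0.0, 0.0]
force: [-2.5, -1.2, 5.8]
opening: 59.7
gripper_force: 50.0
```

Contact; release and rise, then look at everything.

>>> {"fn": "drive_tool", "kwargs": {"moves": [[0,0,0,0,0,0,0.75],[0,0,0,0,0,0,0.85],[0,0,0,0,0,0,1],[0,0,0,0,0,0,1],[0,0,-0.4,0,0,0,1],[0,0,-0.8,0,0,0,1],[0,0,-1,0,0,0,1],[0,0,-1,0,0,0,1],[0,0,-1,0,0,0,1],[0,0,0,0,0,0,1],[0,0,0,0,0,0,1]]}}

```text
clock: 19.32
tool_pos: [625.7, 93.6, 79.2]
orientation: [0.685, 0.728, 0.001, 0.001]
force: [0.2, -0.3, -0.3]
opening: 85.4
gripper_force: 0.0
```

```bash
python3 - <<'E'
from h import *
s=env.state(); print(s['tool_pos'],s['opening'])
E=ext('wrist',s); im,d=snapshot('wrist'); np.savez('w10.npz',im=im,d=d,E=E); save('w10',im)
W=cloud('wrist',d,E)
def sel(p,r,a,b):
    m=(np.hypot(W[...,0]-p[0],W[...,1]-p[1])<r)&(W[...,2]>a)&(W[...,2]<b); return W[m]
for p in [(619.5,172.3),(624.5,93.7)]:
    Q=sel(p,36,34,44); print(len(Q),np.percentile(Q,[1,50,99],axis=0).round(1).tolist(),np.linalg.lstsq(np.c_[Q[:,:2],np.ones(len(Q))],Q[:,2],rcond=None)[0][:2])
Q=sel((614.9,253),27,41,48);q=np.percentile(Q,[1,50,99],axis=0).round(1);print('ring',q.tolist())
plan([614.8,253,60])
E
```

```text
[625.7190583   93.64654015  79.21086484] 85.37424755820513
4388 [[589.3, 143.5, 36.0], [618.5, 175.2, 39.0], [648.2, 202.3, 40.8]] [-1.70299370e-06 -6.96919052e-04]
3414 [[595.5, 64.3, 34.6], [624.4, 96.3, 39.0], [653.9, 122.9, 41.4]] [ 0.00095004 -0.00058578]
ring [[598.8, 229.1, 41.2], [616.1, 234.7, 43.4], [632.9, 239.1, 45.4]]
shift/20 [ 8.001 -0.02   0.894]
```

>>> {"fn": "drive_tool", "kwargs": {"moves": [[0.9,0,0,0,0,0,1],[0.9,0,0,0,0,0,1],[0.9,0,0,0,0,0,1],[0.9,0,0,0,0,0,1],[0.9,0,0,0,0,0,1],[0.9,0,0.2,0,0,0,1],[0.9,0,0.3,0,0,0,1],[0.9,0,0.5,0,0,0,1],[0.8,0,0.5,0,0,0,1],[0,0,0.5,0,0,0,1],[0,0,0,0,0,0,1],[0,0,0,0,0,0,1]]}}

```text
clock: 20.37
tool_pos: [614.5, 251.8, 36.2]
orientation: [0.685, 0.728, -0.001, -0.0]
force: [1.2, 0.4, 0.5]
opening: 85.5
gripper_force: 0.0
```

```bash
python3 - <<'E'
from h import *
s=env.state(); print(s['tool_pos'],s['q'])
E=ext('wrist',s); im,d=snapshot('wrist'); np.savez('w11.npz',im=im,d=d,E=E); save('w11',im)
W=cloud('wrist',d,E)
Q=W[(np.hypot(W[...,0]-615,W[...,1]-253)<30)&(W[...,2]>41)&(W[...,2]<48)]
q=np.percentile(Q,[1,50,99],axis=0);c=(q[0]+q[2])/2;print(q.round(1).tolist(),c)
plan([c[0],c[1],0],yaw=np.pi/2+.061)
E
```

```text
[614.47213845 251.77452765  36.18647064] [ 0.08853957  0.61086642 -0.75327087  1.56954979  0.44589037  1.14279852
 -0.70277476]
[[592.5, 231.2, 41.4], [614.7, 254.5, 43.5], [637.1, 276.0, 46.2]] [614.80952091 253.60959453  43.8141738 ]
shift/20 [ 0.099 -0.01   1.853]
turn/.12 [-0.008  0.007 -0.01 ]
```

>>> {"fn": "drive_tool", "kwargs": {"moves": [[0.03,0,0.4,0,0,0,1],[0,0,0.4,0,0,0,1],[0,0,0.4,0,0,0,1],[0,0,0.4,0,0,0,1],[0,0,0.15,0,0,0,1],[0,0,0,0,0,0,1],[0,0,0,0,0,0,1]]}}

```text
clock: 21.0
tool_pos: [614.9, 253.7, 2.3]
orientation: [0.685, 0.728, -0.0, -0.0]
force: [-0.2, 0.1, 0.8]
opening: 85.5
gripper_force: 0.0
```

>>> {"fn": "drive_tool", "kwargs": {"moves": [[0,0,0,0,0,0,0.7],[0,0,0,0,0,0,0.5],[0,0,0,0,0,0,0.4],[0,0,0,0,0,0,0.2],[0,0,0,0,0,0,0],[0,0,0,0,0,0,0],[0,0,0,0,0,0,0],[0,0,0,0,0,0,0]], "grip_force": 60}}

```text
clock: 21.67
tool_pos: [615.5, 253.9, 3.6]
orientation: [0.685, 0.728, 0.001, 0.0]
force: [-0.3, -0.6, 5.9]
opening: 44.4
gripper_force: 60.8
```

>>> {"fn": "drive_tool", "kwargs": {"moves": [[0,0,-0.1,0,0,0,0],[0,0,-0.2,0,0,0,0],[0,0,-0.4,0,0,0,0],[0,0,-0.6,0,0,0,0],[0,0,-0.9,0,0,0,0],[0,0,-1,0,0,0,0],[0,0,-1,0,0,0,0],[0,0,-1,0,0,0,0],[0,0,-1,0,0,0,0],[0,0,-1,0,0,0,0],[0,0,-1,0,0,0,0],[0,0,-1,0,0,0,0]]}}

```text
clock: 22.67
tool_pos: [614.8, 253.8, 188.8]
orientation: [0.685, 0.728, 0.0, 0.0]
force: [0.4, -0.1, -1.1]
opening: 44.1
gripper_force: 61.3
```

>>> {"fn": "drive_tool", "kwargs": {"moves": [[0,0,-1,0,0,0,0],[0,0,-1,0,0,0,0],[0,0,-0.6,0,0,0,0],[0,0,0,0,0,0,0],[0,0,0,0,0,0,0]]}}

```text
clock: 23.08
tool_pos: [615.1, 253.9, 239.0]
orientation: [0.685, 0.728, 0.0, 0.0]
force: [-0.3, -0.4, -2.4]
opening: 44.5
gripper_force: 61.3
```

```bash
cat > ringpose.py <<'E'
from h import *
def ringpose(tag):
    """pose of held ring in tool frame from the wrist depth: top-face plane + circle"""
    s=env.state(); im,d=snapshot('wrist'); np.savez(tag+'.npz',im=im,d=d,E=ext('wrist',s)); save(tag,im)
    T=cloud('wrist',d,np.array(calibration('wrist')['hand_eye']))
    m=(np.hypot(T[...,0],T[...,1])<23.5)&(T[...,2]>-47)&(T[...,2]<-33)
    Q=T[m]
    for _ in range(6):
        a=np.linalg.lstsq(np.c_[Q[:,:2],np.ones(len(Q))],Q[:,2],rcond=None)[0]
        r=T[...,2]-(T[...,:2]@a[:2]+a[2]); m2=(abs(r)<2)&(np.hypot(T[...,0],T[...,1])<28); Q=T[m2]
    n=np.array([-a[0],-a[1],1]);n/=np.linalg.norm(n)
    q=np.percentile(Q,[1,50,99],axis=0)
    print(len(Q),'n',n.round(4),'pct',q.round(1).tolist(),'mid',((q[0]+q[2])/2).round(1))
    return n,q
E
python3 - <<'E'
from ringpose import *
s=env.state(); print(s['clock'],s['tool_pos'],s['opening'],s['force']); ringpose('w12')
E
```

```text
23.0833 [615.06060107 253.90350302 238.97453422] 44.517456027418824 [-0.25857985 -0.43951924 -2.35506694]
4822 n [0.0061 0.0011 1.    ] pct [[-22.5, -22.7, -41.4], [2.5, -0.2, -39.8], [22.4, 21.8, -38.1]] mid [ -0.1  -0.4 -39.7]
```

View pics/w12.png

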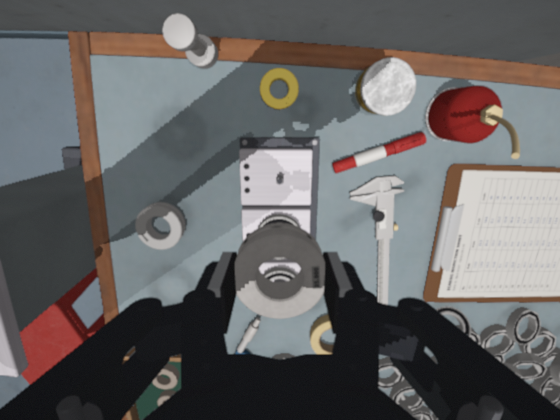

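>>> {"fn": "drive_tool", "kwargs": {"moves": [[-0.5,-0.16,0,0,0,0,0],[-0.94,-0.32,0,0,0,0,0],[-0.94,-0.32,0,0,0,0,0],[-0.94,-0.32,0,0,0,0,0],[-0.94,-0.32,0,0,0,0,0],[-0.94,-0.32,0,0,0,0,0],[-0.94,-0.32,0,0,0,0,0],[-0.94,-0.32,0,0,0,0,0],[-0.94,-0.32,0,0,0,0,0],[-0.94,-0.32,0,0,0,0,0],[-0.94,-0.32,0,0,0,0,0],[-0.94,-0.32,0,0,0,0,0]]}}

```text
clock: 24.13
tool_pos: [553.4, 30.9, 237.2]
orientation: [0.686, 0.728, -0.001, -0.001]
force: [-0.4, -0.3, -1.1]
opening: 44.3
gripper_force: 61.4
```

>>> {"fn": "drive_tool", "kwargs": {"moves": [[-0.94,-0.32,0,0,0,0,0],[-0.94,-0.32,0,0,0,0,0],[-0.94,-0.32,0,0,0,0,0],[-0.94,-0.32,0,0,0,0,0],[-0.94,-0.32,0,0,0,0,0],[-0.94,-0.32,0,0,0,0,0],[-0.94,-0.32,0,0,0,0,0],[-0.94,-0.32,0,0,0,0,0],[-0.94,-0.32,0,0,0,0,0],[-0.94,-0.32,0,0,0,0,0],[-0.94,-0.32,0,0,0,0,0],[-0.94,-0.32,0,0,0,0,0]]}}

```text
clock: 25.13
tool_pos: [490.2, -198.4, 237.3]
orientation: [0.686, 0.728, -0.0, -0.001]
force: [0.1, 0.2, -1.5]
opening: 44.5
gripper_force: 61.4
```

>>> {"fn": "drive_tool", "kwargs": {"moves": [[-0.94,-0.32,0,0,0,0,0],[-0.94,-0.32,0,0,0,0,0],[-0.94,-0.32,0,0,0,0,0],[-0.94,-0.32,0,0,0,0,0],[-0.94,-0.32,0,0,0,0,0],[-0.94,-0.32,0,0,0,0,0],[-0.94,-0.32,0,0,0,0,0],[-0.94,-0.32,0,0,0,0,0],[-0.94,-0.32,0,0,0,0,0],[-0.94,-0.32,0,0,0,0,0],[-0.94,-0.32,0,0,0,0,0],[-0.6,-0.2,0,0,0,0,0]]}}

```text
clock: 26.13
tool_pos: [428.4, -422.2, 237.0]
orientation: [0.686, 0.727, -0.0, -0.001]
force: [0.1, -0.6, -2.2]
opening: 44.4
gripper_force: 61.3
```

```bash
python3 - <<'E'
from h import *
np.set_printoptions(precision=2,suppress=True)
s=env.state(); print(s['clock'],s['tool_pos'],s['q'],s['opening'])
E=ext('wrist',s); im,d=snapshot('wrist'); np.savez('w13.npz',im=im,d=d,E=E); save('w13',im)
for t in ['lens','focus','camera']:
    for r in pinpoint('wrist',t): print(t,r['conf'],np.array(r['centre']),proj('wrist',E,r['centre'])[0])
E
```

```text
26.1333 [ 428.44 -422.15  237.01] [ 1.09  0.26 -0.47  1.51  0.12  1.4   0.67] 44.41026567260054
lens 0.6 [ 449.1 -355.5  104.3] [304.94 127.71]
camera 0.95 [ 451.2 -361.8    3.1] [299.97 129.5 ]
```

View pics/w13.png

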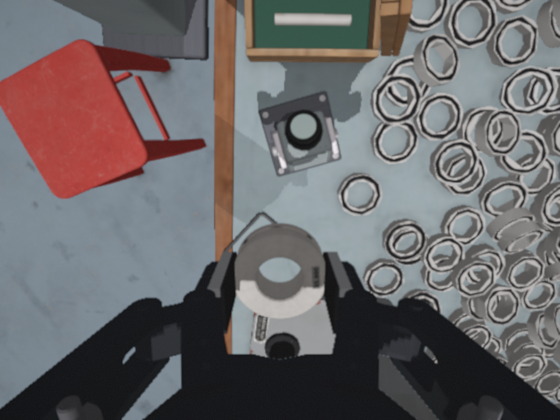

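```bash
cat > lensfit.py <<'E'
from h import *
def lensfit(f):
    W=cloud('wrist',f['d'],f['E']); im=f['im']
    near=np.hypot(W[...,0]-449,W[...,1]+358)<75
    Z=W[...,2]
    b=near&(Z>2)&(Z<20); Q=W[b]
    rect=cv2.minAreaRect(Q[:,:2].astype(np.float32)); print('base rect',rect,np.median(Q[:,2]),len(Q))
    L=near&(Z>92); Q=W[L]
    print('top pts',len(Q),np.percentile(Q,[1,50,99],axis=0).round(1).tolist())
    c=np.median(Q,0); 
    n=np.array([-.13,.39,.91])
    for tol in (6,3,2.5,2.5,2.5,2.5):
        S=W[near&(Z>75)]; S=S[abs((S-c)@n)<tol]; S=S[np.linalg.norm(S-c,axis=1)<19]
        c=S.mean(0); n=np.linalg.svd(S-c)[2][2]; n*=np.sign(n[2])
    print('face',len(S),'c',c.round(1),'n',n.round(4),'tilt',np.degrees(np.arccos(n[2])).round(2),'az',np.degrees(np.arctan2(n[1],n[0])).round(1),'resid',((S-c)@n).std().round(2))
    a=np.cross(n,[0,0,1]);a/=np.linalg.norm(a);bb=np.cross(n,a); U=np.c_[(S-c)@a,(S-c)@bb]
    print('extent',np.percentile(U,[1,99],axis=0).round(1).tolist(),cv2.minEnclosingCircle(U.astype(np.float32)))
    return c,n
E
python3 - <<'E'
from lensfit import *
f=np.load('w13.npz'); lensfit(f)
W=cloud('wrist',f['d'],f['E'])
print(np.nan_to_num(W[100:166:4,272:342:5,2]).round().astype(int))
E
```

```text
base rect ((450.53643798828125, -358.52532958984375), (137.63427734375, 113.94465637207031), 22.886367797851562) 11.42412703259771 1857
top pts 38328 [[398.8, -428.5, 102.5], [444.2, -407.3, 343.0], [489.6, -351.0, 365.0]]
face 7256 c [ 435.8 -406.9  350.5] n [ 0.3355 -0.9377  0.0906] tilt 84.8 az -70.3 resid 1.33
extent [[-16.8, -14.2], [17.1, 14.0]] ((-0.5015169978141785, 0.5413551926612854), 18.955347061157227)
[[  0  -1   0   0  11  12  10  11  12  11  14  11  -1  -1]
 [  0  11  12  11  12  13  12  11  11  12  13  11   0  -1]
 [ 12  11  10  11  10  12  12  11  12  12  11  13   0  -1]
 [ 11  11  11  12  11 100 100  99 101  74  75  10   0  -2]
 [ 11  11  12  12 101 101 101 101 103 103  77  12  12  -1]
 [ 11  12  12 100 103 101 103 105 105 105  78  73  12  -1]
 [ 12  71  76 102 104 104 105 106 107 106  95  73  74   0]
 [ 14  12  77 106 105 105 105 109 107 108  97  81  75   1]
 [ 12  65  78 107 107 108 109 109 108 109 100  83  73  64]
 [ 12  74  80  98 108 109 110 110 109 111  85  85  75  65]
 [ 13  75  82  83 108 111 111 111 113 102  87  87  74  11]
 [ 11  72  82  84  99 105 109 109 104  97  89  89  87  72]
 [ 64  74  52  86  86  98 103 102  90  91  90  90  88  73]
 [ 12  65  73  88  87  90  90  89  90  91  88  85  60  73]
 [ 11  12  74  89  91  90  91  89  86  85  75  76  12  14]
 [  1  13  74  89  90  85  84  84  75  67  67  54  11   9]
 [  0  11  74  13  78  76  68  67  57  56   9   0   0   0]]
```

```bash
sed -i 's/near&(Z>92)/near\&(Z>97)\&(Z<120)/; s/near&(Z>75)\]/near\&(Z>75)\&(Z<120)]/; s/near&(Z>2)&(Z<20)/(np.hypot(W[...,0]-450,W[...,1]+359)<66)\&(Z>7)\&(Z<15)/' lensfit.py
python3 - <<'E'
from lensfit import *
f=np.load('w13.npz'); c,n=lensfit(f)
W=cloud('wrist',f['d'],f['E'])
# base edges by clean mask
m=((np.hypot(W[...,0]-450,W[...,1]+359)<75)&(W[...,2]>6)&(W[...,2]<130)).astype(np.uint8)
m=cv2.morphologyEx(m,cv2.MORPH_OPEN,np.ones((5,5)))
k,l,st,_=cv2.connectedComponentsWithStats(m); i=1+np.argmax(st[1:,4]); M=(l==i)&(W[...,2]<15)
print(cv2.minAreaRect(W[M][:,:2].astype(np.float32)))
E
```

```text
base rect ((452.4779052734375, -367.8946533203125), (90.73703002929688, 90.68338012695312), 19.157108306884766) 11.420138061497141 1790
top pts 1214 [[431.1, -376.0, 97.5], [448.1, -356.8, 105.1], [465.9, -338.6, 112.0]]
face 1005 c [ 447.4 -354.1  105.6] n [-0.1292  0.3835  0.9145] tilt 23.87 az 108.6 resid 0.73
extent [[-16.5, -16.2], [16.5, 17.1]] ((-0.0001147505099652335, 0.5407567024230957), 17.893695831298828)
((452.4779052734375, -367.8946533203125), (90.73703002929688, 90.68338012695312), 19.157108306884766)
```

```bash
cat > goal.py <<'E'
from h import *
t,a=np.radians(24),np.radians(109)
n=np.array([np.sin(t)*np.cos(a),np.sin(t)*np.sin(a),np.cos(t)])
lens=np.array([447.4,-354.3,105.7]); F=lens+100*n
def goal(off=(0,-.3,-30.9)):
    s=env.state(); Rc=R.from_quat(s['orientation']); z=Rc.as_matrix()[:,2]
    ax=np.cross(z,-n); k=np.linalg.norm(ax); 
    Rt=R.from_rotvec(ax/k*np.arctan2(k,z@-n))*Rc if k>1e-6 else Rc
    print('F',F.round(1),'ring now',(s['tool_pos']+Rc.apply(off)-F).round(2),'angle',np.degrees(np.arctan2(k,z@-n)).round(2))
    p=F-Rt.apply(off); print('TCP goal',p.round(1)); plan(p,Rt=Rt)
    print('shift after turn',(Rt.inv().apply(p-s['tool_pos'])/20).round(3)); return p,Rt
E
python3 - <<'E'
from goal import *
s=env.state();print(s['clock'],s['tool_pos'],s['q']);goal()
E
```

```text
26.3333 [ 430.61562007 -419.35026215  237.76833551] [ 1.08448527  0.25550766 -0.46815343  1.51510622  0.11505952  1.3999458
  0.67039253]
F [ 434.2 -315.8  197.1] ring now [  -3.82 -103.57   71.61] angle 24.09
TCP goal [ 438.5 -327.7  168.9]
shift/20 [4.545 0.675 3.452]
turn/.12 [-0.938 -3.376  0.   ]
shift after turn [5.55  0.396 1.438]
```

>>> {"fn": "drive_tool", "kwargs": {"moves": [[0,0,0,-0.235,-0.844,0,0],[0,0,0,-0.235,-0.844,0,0],[0,0,0,-0.235,-0.844,0,0],[0,0,0,-0.235,-0.844,0,0],[0.7,0.06,0.1,0,0,0,0],[0.8,0.06,0.2,0,0,0,0],[0.8,0.06,0.2,0,0,0,0],[0.8,0.06,0.2,0,0,0,0],[0.8,0.06,0.2,0,0,0,0],[0.8,0.06,0.2,0,0,0,0],[0.4,0.03,0.15,0,0,0,0],[0,0,0,0,0,0,0]]}}

```text
clock: 27.33
tool_pos: [438.6, -332.6, 175.1]
orientation: [0.669, 0.714, -0.097, 0.184]
force: [-0.4, -0.8, -1.8]
opening: 43.9
gripper_force: 61.7
```

>>> {"fn": "drive_tool", "kwargs": {"moves": [[0,0,0,0,0,0,0],[0,0,0,0,0,0,0]]}}

```text
clock: 27.5
tool_pos: [438.7, -335.8, 177.0]
orientation: [0.67, 0.712, -0.097, 0.185]
force: [-0.2, 0.1, -1.0]
opening: 44.5
gripper_force: 61.7
```

```bash
python3 - <<'E'
from goal import *
from ringpose import ringpose
s=env.state();print(s['clock'],s['tool_pos'],s['q'],s['force']);goal(); ringpose('w14')
E
```

```text
27.5 [ 438.68256734 -335.84022187  177.04683203] [ 0.97406531 -0.05630689 -0.60283293  2.02497412  0.36352663  0.91612642
  0.24117213] [-0.18528153  0.1035219  -0.96547856]
F [ 434.2 -315.8  197.1] ring now [ 0.1  -8.08  8.16] angle 0.13
TCP goal [ 438.5 -327.7  168.9]
shift/20 [ 0.535 -0.018  0.216]
turn/.12 [0.01  0.017 0.   ]
shift after turn [ 0.535 -0.018  0.217]
4839 n [6.3e-03 2.0e-04 1.0e+00] pct [[-22.4, -22.7, -42.1], [2.6, -0.3, -40.5], [22.6, 21.7, -38.8]] mid [  0.1  -0.5 -40.4]
```

>>> {"fn": "drive_tool", "kwargs": {"moves": [[0.25,-0.01,0.1,0,0.02,0,0],[0.285,-0.01,0.12,0,0,0,0],[0,0,0,0,0,0,0],[0,0,0,0,0,0,0],[0,0,0,0,0,0,0],[0,0,0,0,0,0,0]]}}

```text
clock: 28.05
tool_pos: [438.4, -327.3, 168.3]
orientation: [0.67, 0.712, -0.096, 0.184]
force: [-0.0, 1.3, -0.5]
opening: 44.6
gripper_force: 61.7
```

```bash
python3 - <<'E'
from goal import *
s=env.state();print(s['clock'],s['tool_pos']);goal((0,-.4,-31.1))
im,d=snapshot('wrist'); E=ext('wrist',s); np.savez('w15.npz',im=im,d=d,E=E)
from lensfit import lensfit
try: lensfit(np.load('w15.npz'))
except Exception as e: print(e)
# fixed-camera checks: ring and lens relative
for c in ('top','scene'):
    im,d=snapshot(c); np.savez(c+'2.npz',im=im,d=d); W=cloud(c,d,ext(c))
    for t in ('ring_center','lens','focus'):
        for r in pinpoint(c,t)[:3]: print(c,t,r['conf'],np.round(r['centre'],1))
E
```

```text
28.05 [ 438.44170543 -327.32073097  168.28839254]
F [ 434.2 -315.8  197.1] ring now [-0.26  0.42 -0.39] angle 0.07
TCP goal [ 438.7 -327.8  168.7]
shift/20 [-0.029  0.012 -0.008]
turn/.12 [ 0.008 -0.007 -0.   ]
shift after turn [-0.029  0.012 -0.008]
base rect ((451.124755859375, -365.88104248046875), (90.3741683959961, 87.35531616210938), 18.864164352416992) 11.746583019729911 3630
top pts 1204 [[430.7, -364.4, 97.7], [446.9, -351.4, 104.6], [464.1, -337.9, 110.8]]
face 1184 c [ 446.8 -351.3  104.6] n [-0.1333  0.3917  0.9104] tilt 24.44 az 108.8 resid 0.71
extent [[-17.0, -15.2], [16.0, 14.8]] ((-0.5627648234367371, -1.956050992012024), 17.680049896240234)
top ring_center 0.56 [ 433.4 -314.8  196.8]
top ring_center 0.55 [607.2 360.5  12.2]
top ring_center 0.2 [510.  396.   49.5]
top lens 0.48 [ 449.2 -354.1  106.8]
top lens 0.41 [ 448.3 -367.1   -4.1]
top focus 0.47 [ 437.1 -316.5  196.9]
scene ring_center 0.5 [606.2 363.   12.6]
scene ring_center 0.41 [ 433.6 -316.7  200.6]
scene lens 0.73 [ 445.6 -350.6  105.8]
```

```bash
python3 -c "
from cell import env
print(env.close_job())"
```

```text
the job is handed in; nothing more can be done
None
```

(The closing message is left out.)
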